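# Demagnetise a set of mower blades in a tunnel coil

## Robot

A 6-joint arm with a two-finger parallel gripper is mounted at the origin on the work surface. World frame = base frame: x ahead of the robot, y to its left, z up, the work surface at z = 0. Lengths are in m, angles in rad, forces in N, time in s.
With the tool pointing down it reaches from about 0.325 to 0.9 m from the base axis. Payload 6.1 kg.
Tool frame: the origin (TCP) lies midway between the tips of the shut fingers; the grasp point (between the pads) lies behind it (hold_point_z is the z of the grasp point in the tool frame, in m); z points along the fingers, y is the line along which they close (so a half turn about z gives the same grasp; the last joint's range is limited). The gripper opens to 85 mm and grips with 20 to 120 N. Pads are 22 mm wide; open, the fingers measure 114 mm over their backs; the gripper's body (76 mm by 85 mm) begins 54 mm behind the grasp point. The pads swing forward as they close: fully open they stand 13 mm farther back than shut.
Start: joints at [-1.42, 0.22, 1.526, -0, 1.395, -0.126], TCP at [0.171, -0.601, 0.231] pointing down, gripper open.
Joint ranges: [-2.98, 2.98], [-0.91, 2.08], [0.09, 2.57], [-1.24, 4.39], [0.2, 2.65], [-2.68, 2.68]. Speed limits (rad/s): [2.57, 2.57, 3.01, 3.14, 3.14, 3.14].

## Interface

Orientations are given as a unit quaternion [x, y, z, w].
In Python, from bench import observe, grab_frame, finish_job, hold_point_z gives the robot as it stands.
- The arm moves only by the tool arm_command, never from a script. Its argument "plan" is one flat list of numbers, 7 for each row, row after row: the shift along the world's x, y, z each as a share of 750 mm, from -1 to 1, then the turn, a rotation vector about the world's x, y, z each as a share of 45 degrees, from -1 to 1, then the closure, from 0 (fully open) to 1 (shut). A call has 1 to 12 rows; each row is the pose to reach, as a shift and turn from the pose commanded when the call began; what a row does not reach only later rows make up. A row lasts 1/10 s, in which the tool goes at most 50 mm and 8.59 degrees, less where a joint would pass 70% of its speed; a pose out of reach is approached as far as the arm can. A call with a number of a shift or a turn outside -1 to 1 is refused whole. A call with a gripper value outside its range is refused whole. The fingers move at their own pace and stop on an object; "grip_force" is the grip in N (left out, the last holds). Time passes only in rows, so rows that repeat a pose let the fingers close. It gives the time, the measured TCP pose, the force, the opening and the grip force at its end, in the units of the state.
- observe(): the state, without advancing time (a new reading comes with each control period).
- grab_frame(name): name is "scene" or "top" or "wrist"; returns a dict with "img" (480x640x3 uint8, red, green, blue), "depth" (480x640 float32, m along the optical axis (not along the pixel's ray), 0 where there is no reading), "vfov" (degrees; the focal length in pixels is half the picture's height over the tangent of half this angle, whatever the lens; pixels are square), "cx", "cy" (the principal point, pixels), "position" and "orientation" of the camera in the world. Camera axes: x right, y down, z forward; pixel columns grow to the right and rows downward; lengths in m; the calibration is good to about 2 mm. A picture is of the moment at which its call begins.
- finish_job(): hands the job in; it is judged then, once.
The state is a dict: "time_s": time; "joint_positions": joint angles; "qd": joint speeds; "effort": joint torques, N m; "ee_pos": TCP position; "eef_rot": TCP orientation; "ft_force": force on the tool from outside, world axes, zero at the start; "torque": the same for the moment, N m; "grip_width": finger opening in m; "finger_force": force on a finger pad.
Only numpy, scipy, OpenCV 4.12 (cv2) and the standard library are available. Lean on these libraries where they do the work, as an engineer would, in place of code of your own. Each camera call takes 0.05 s, during which the arm holds its last target. There are 200 camera calls.

## Task

Demagnetise the two to four loose mower blades: with the coil switched off, draw the demagnetiser's carriage right out to its loading stop and thread every loose blade flat over its two pins, large hole over the large pin. Then push the carriage fully into the tunnel with the coil on, and with the coil staying on draw it slowly (well under 15 cm a second) all the way back out to the loading stop; only then switch the coil off. Leave the loaded blades on the pins, and leave the pail, the yellow meter and the brush where they are.

Things in the scene. Friction and masses are not known exactly. Their poses are not given: they have to be found in the camera images.
- demag: tunnel demagnetiser, bolted down, turned a little: blue coil housing 200 x 140 x 190 mm high (x, y, z), through it along y a tunnel 130 mm wide, 130 high, over a steel bed 130 mm wide, 12 high, from y = -405 to +125 mm. Origin: on the bench under the tunnel's middle; z up. The mouth at the loading end is at y = -70 mm.
- carriage (a joint): travel of the carriage along the demagnetiser's +y, m: 0 = right out, at the loading stop (its middle 220 mm to -y of the tunnel's middle), 0.22 = fully in (middles together). Stays where left; friction 5 N plus 15 N per m/s. Aluminium deck 78 mm wide, 200 long, top 40 mm above the bench.
- grip (a point): middle of the carriage's red hand grip, 96 mm above the bench: a level bar 92 mm long across the track (demagnetiser's x), 18 wide (y), 20 high, on two posts 80 mm apart, open below down to 38 mm. It is 165 mm to -y of the carriage's middle and moves with it. Can be pinched from above across its 18 mm.
- pin_large (a point): axis of the carriage's large brass pin at the top of its white collar (radius 20 mm), 52 mm above the bench, where the lowest blade's underside rests. Pin 22 mm in diameter, 50 tall from here, the top 11 mm tapering to a blunt nose; 60 mm to +y of the carriage's middle. Frame parallel to the demagnetiser's.
- pin_small (a point): the same for the small pin: 12 mm in diameter, 44 tall, top 11 mm tapered, collar radius 15 mm, also 52 mm above the bench; 45 mm to -y of the carriage's middle, 105 mm from the large pin. A threaded blade thus lies along the track, beaded tip away from the tunnel; blades stack on one another.
- switch (a joint): coil switch, a toggle lever on top of the housing, rad: 0 = off, leaning 0.5 rad towards the loading end (demagnetiser's -y); 1.0 = on, leaning 0.5 rad to +y. It turns about an axis along the demagnetiser's x through x = -30, y = 0, z = 212 mm of its frame and stays where left (about 1 N at the knob).
- switch_tip (a point): middle of the red ball (26 mm diameter) at the end of the switch lever, 80 mm from the lever's axis; stem 10 mm thick. About 282 mm above the bench at either end of its swing.
- blade1: mower blade, flat steel bar 180 x 52 x 8 mm, about 0.5 kg, lying singly on the bench. Origin: middle of its underside; x along it towards the bright beaded tip, z up. On its centre line a 26 mm hole at x = -60 mm and a 16 mm hole at x = +45 mm. May be absent: no position at the start. Piles of blades at the bench's edge are finished work, not part of the job.
- blade2: mower blade, flat steel bar 180 x 52 x 8 mm, about 0.5 kg, lying singly on the bench. Origin: middle of its underside; x along it towards the bright beaded tip, z up. On its centre line a 26 mm hole at x = -60 mm and a 16 mm hole at x = +45 mm. May be absent.
- blade3: mower blade, flat steel bar 180 x 52 x 8 mm, about 0.5 kg, lying singly on the bench. Origin: middle of its underside; x along it towards the bright beaded tip, z up. On its centre line a 26 mm hole at x = -60 mm and a 16 mm hole at x = +45 mm. May be absent.
- blade4: mower blade, flat steel bar 180 x 52 x 8 mm, about 0.5 kg, lying singly on the bench. Origin: middle of its underside; x along it towards the bright beaded tip, z up. On its centre line a 26 mm hole at x = -60 mm and a 16 mm hole at x = +45 mm. May be absent.
- pail: blue plastic pail, 130 mm across and 130 mm high; leave alone. Origin: centre of its underside.
- meter: yellow hand-held field meter, 150 x 70 x 28 mm, lying on the bench; leave alone. Origin: centre of its underside.
- brush: a hand brush lying on the bench; leave alone. Origin: centre of its underside, x along it.
There are look-alikes about, which are no part of the job. What is shaped like the blade2 but blue or purple is not meant.

How it is judged:
By the outcome, as a careful person would: the job done as asked, in the order asked, and still so for the second after the job is handed in, with the robot touching nothing.
Of blade1, blade2, blade3, blade4 only 2 to 4 are there at a start; the rules pass over those that are not, and their reading is None.
At some moment in a run one of blade1, blade2, blade3, blade4 may be knocked a few centimetres aside while the robot is not near it.
It also fails if it takes over 210 s, if anything falls off the work surface, if the arm or the gripper's body presses on something with over 40 N, if the wrist force passes 120 N, or if a joint passes its speed limit or range.

## Working session

There is one attempt and no reset: what is moved stays moved. The work goes in short steps, Python scripts to look and compute and a tool call to move; the robot and the scene stay as the last step left them, time stands still between calls to the robot, and variables do not carry over. Pictures are saved under pics/ and viewed, at most 14 in all, crops included, and the job is handed in when it is done.

Besides the shell and the picture viewer there is one more tool, called by a JSON object that holds its "name" and its "arguments". arm_command: Moves the arm, as the interface text tells. Shift numbers are shares of 750 mm and turn numbers shares of 45 degrees, none past 1 either way. Its arguments: {"type":"object","properties":{"plan":{"type":"array"},"grip_force":{"type":"number"}},"required":["plan"]}

```bash
ls; mkdir -p pics; python3 - <<'E'
from bench import *
import cv2,numpy as np
print(hold_point_z, observe())
for n in("scene","top"):
    f=grab_frame(n); cv2.imwrite(f'pics/{n}0.png',f['img'][:,:,::-1]); np.savez(f'{n}0.npz',**f)
    print(n,f['vfov'],f['cx'],f['cy'],f['position'],f['orientation'])
E
```

```text
pics
-0.0187 {'time_s': 0.0, 'joint_positions': array([-1.42007229e+00,  2.21235367e-01,  1.52764150e+00,  2.32536065e-05,
        1.39468045e+00, -1.26098067e-01]), 'qd': array([ 0.00051732, -0.00090027, -0.00070006, -0.00048978,  0.00074482,
        0.00081981]), 'effort': array([ 1.90243588e-05, -4.96902931e+01, -3.89394808e+01, -1.95222083e-04,
        1.12771793e-02,  1.15566087e-05]), 'ee_pos': array([ 0.17072479, -0.60059385,  0.23017743]), 'eef_rot': array([ 9.90436277e-01,  1.37967442e-01, -6.51040705e-07, -9.82397477e-04]), 'ft_force': array([0.21957609, 0.04934866, 0.08806946]), 'torque': array([-0.05413378, -0.00748912,  0.01825828]), 'finger_force': 0.0, 'grip_width': 0.08526411946133373}
scene 56.65575606343606 314.21074902248114 238.19558293862525 [ 1.03783762 -0.47866703  1.05291814] [ 0.87179693  0.36635869 -0.12106793 -0.30181779]
top 54.542452009222 322.6686309879537 240.7818181614378 [0.39311411 0.04072904 1.19807662] [ 0.70643127 -0.7041553   0.06137142 -0.03679308]
```

View pics/top0.png

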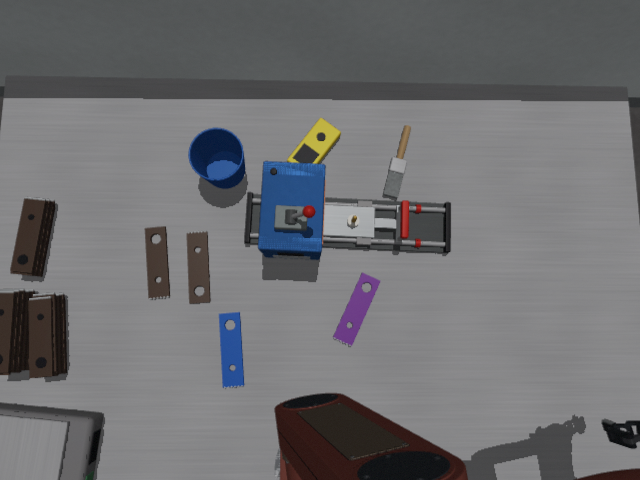

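View pics/scene0.png

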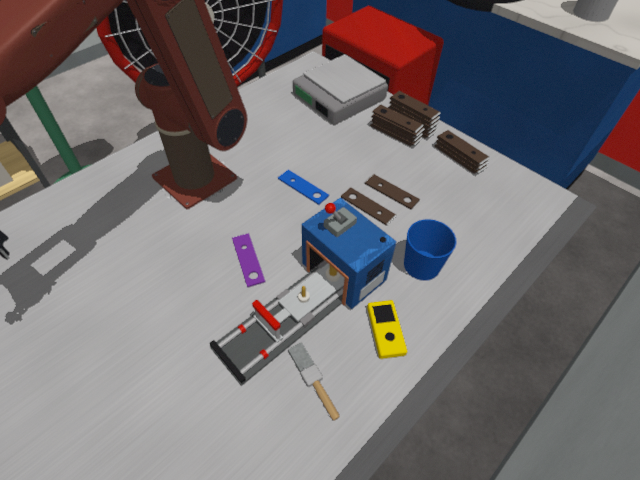

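The top view shows the housing near (292,210), with the red ball at (308,211), to the loading side, so the coil is off. The grip is at (405,220) and the carriage is partly in. Two loose brown blades lie at (157,262) and (198,268). The blue and purple bars are look-alikes.

```bash
cat > h.py <<'E'
import numpy as np,cv2
from scipy.spatial.transform import Rotation as R
from bench import *
def fl(f): return 240/np.tan(np.radians(float(f['vfov']))/2)
def cloud(f):
    d=f['depth']; v,u=np.mgrid[:480,:640]; k=fl(f)
    P=np.dstack([(u-f['cx'])/k*d,(v-f['cy'])/k*d,d])
    return P@R.from_quat(f['orientation']).as_matrix().T+f['position']
def onz(f,uv,z):
    uv=np.atleast_2d(uv).astype(float); k=fl(f)
    r=np.c_[(uv[:,0]-f['cx'])/k,(uv[:,1]-f['cy'])/k,np.ones(len(uv))]@R.from_quat(f['orientation']).as_matrix().T
    p=np.array(f['position']); return p+r*((z-p[2])/r[:,2])[:,None]
def hsv(f): return cv2.cvtColor(f['img'],cv2.COLOR_RGB2HSV)
def blades(f,ztop=.008,amin=300):
    """brown regions with two holes: centre, yaw (towards the small hole), hole gap"""
    H=hsv(f); m=((H[...,0]<14)|(H[...,0]>170))&(H[...,1]>35)&(H[...,2]<130)
    cs,hi=cv2.findContours(m.astype(np.uint8),cv2.RETR_CCOMP,cv2.CHAIN_APPROX_NONE); out=[]
    for i,c in enumerate(cs):
        if hi[0][i][3]>=0 or cv2.contourArea(c)<amin: continue
        q=onz(f,c[:,0,:],ztop)[:,:2]; rc=cv2.minAreaRect(q.astype(np.float32))
        hs=[]
        for j,e in enumerate(cs):
            if hi[0][j][3]==i and cv2.contourArea(e)>4:
                hs.append((cv2.contourArea(e),onz(f,cv2.minEnclosingCircle(e)[0],ztop)[0,:2]))
        hs.sort(key=lambda t:-t[0]); out.append((rc,hs))
    return out
E
python3 - <<'E'
from h import *
f=dict(np.load('top0.npz')); P=cloud(f); H=hsv(f)
for rc,hs in blades(f): print('B',np.round(rc[0],4),np.round(rc[1],3),round(rc[2],1),[(a,np.round(p,4)) for a,p in hs])
z=P[...,2]
def rect(m,n):
    m=cv2.morphologyEx(m.astype(np.uint8),cv2.MORPH_OPEN,np.ones((3,3))); 
    q=P[m>0]; rc=cv2.minAreaRect(q[:,:2].astype(np.float32)); print(n,len(q),'z',np.median(q[:,2]).round(4),np.round(rc[0],4),np.round(rc[1],4),round(rc[2],2))
    return m
blue=(H[...,0]>100)&(H[...,0]<125)&(H[...,1]>120)
uu=np.mgrid[:480,:640]
rect(blue&(abs(z-.19)<.008)&(uu[1]>250)&(uu[1]<335),'housing')
red=((H[...,0]<6)|(H[...,0]>174))&(H[...,1]>180)
rect(red&(abs(z-.106)<.008)&(uu[1]>380)&(uu[1]<430)&(uu[0]<260),'grip')
b=red&(uu[1]>295)&(uu[1]<320)&(uu[0]<225)&(uu[0]>200)
q=P[b]; print('ball',q.mean(0),q.max(0))
rect((abs(z-.04)<.006)&(H[...,1]<60)&(uu[1]>320)&(uu[1]<400)&(uu[0]<250)&(uu[0]>190),'deck')
br=(H[...,1]>100)&(H[...,0]>15)&(H[...,0]<35)&(uu[1]>335)&(uu[1]<375)&(uu[0]<250)&(uu[0]>190)
print('pinS',P[br].mean(0) if br.any() else None,z[br].max() if br.any() else 0)
E
```

```text
B [-0.0163 -0.7022] [0.163 0.023] 89.4 []
B [ 0.0788 -0.1188] [0.471 0.2  ] 89.4 [(3080.5, array([ 0.0945, -0.0754])), (12.0, array([0.0323, 0.0925])), (8.5, array([0.0219, 0.0863]))]
B [0.326  0.7125] [0.213 0.157] 5.4 [(102.0, array([0.2562, 0.6881])), (35.0, array([0.3666, 0.6995])), (9.5, array([0.3969, 0.7574])), (9.0, array([0.3144, 0.657 ])), (7.5, array([0.2568, 0.6381])), (7.5, array([0.2977, 0.7398])), (7.5, array([0.3666, 0.7617])), (7.0, array([0.2355, 0.6592])), (7.0, array([0.2786, 0.7549])), (6.0, array([0.2831, 0.663 ])), (6.0, array([0.3097, 0.7637])), (6.0, array([0.3703, 0.7475])), (6.0, array([0.3825, 0.7583])), (5.5, array([0.2797, 0.743 ])), (5.5, array([0.2939, 0.6434])), (5.5, array([0.3496, 0.7348])), (5.5, array([0.3569, 0.7451])), (5.5, array([0.4231, 0.7485]))]
B [0.4907 0.3157] [0.178 0.052] 4.4 [(104.0, array([0.4307, 0.3106])), (40.0, array([0.5354, 0.3189]))]
B [0.5042 0.4196] [0.177 0.052] 6.1 [(97.0, array([0.5631, 0.4262])), (40.5, array([0.4587, 0.4143]))]
B [0.5654 0.7332] [0.081 0.191] 84.2 [(93.0, array([0.5092, 0.7537])), (29.5, array([0.6177, 0.7429])), (6.0, array([0.4892, 0.7237])), (5.5, array([0.4804, 0.7266])), (5.5, array([0.5005, 0.7234]))]
housing 4562 z 0.1905 [0.6126 0.0746] [0.1389 0.1992] 87.58
grip 127 z 0.1065 [ 0.599  -0.1996] [0.0107 0.0861] 85.0
ball [0.5791745  0.03708261 0.29218087] [0.58997627 0.04823882 0.29749643]
deck 1683 z 0.0403 [ 0.6064 -0.0983] [0.1934 0.0793] 87.47
pinS [ 0.60378488 -0.07410116  0.08530949] 0.0987922267764576
```

{"name": "arm_command", "arguments": {"plan": [0.574, 0.534, -0.08, 0, 0, -0.406, 0, 0.574, 0.534, -0.08, 0, 0, -0.406, 0, 0.574, 0.534, -0.08, 0, 0, -0.406, 0, 0.574, 0.534, -0.08, 0, 0, -0.406, 0, 0.574, 0.534, -0.08, 0, 0, -0.406, 0, 0.574, 0.534, -0.08, 0, 0, -0.406, 0, 0.574, 0.534, -0.08, 0, 0, -0.406, 0, 0.574, 0.534, -0.08, 0, 0, -0.406, 0, 0.574, 0.534, -0.08, 0, 0, -0.406, 0, 0.574, 0.534, -0.08, 0, 0, -0.406, 0, 0.574, 0.534, -0.08, 0, 0, -0.406, 0, 0.574, 0.534, -0.08, 0, 0, -0.406, 0]}}

```text
time_s: 1.3
ee_pos: [0.6025, -0.1983, 0.1704]
eef_rot: [1.0, -0.021, -0.0, -0.0]
ft_force: [-0.3, -0.1, 0.0]
grip_width: 0.0852
finger_force: 0.0
```

{"name": "arm_command", "arguments": {"plan": [-0.001, -0.001, -0.06, 0, 0, 0, 0, -0.001, -0.001, -0.124, 0, 0, 0, 0, -0.001, -0.001, -0.124, 0, 0, 0, 0, -0.001, -0.001, -0.124, 0, 0, 0, 0, -0.001, -0.001, -0.124, 0, 0, 0, 0.9, -0.001, -0.001, -0.124, 0, 0, 0, 0.9, -0.001, -0.001, -0.124, 0, 0, 0, 0.9, -0.001, -0.001, -0.124, 0, 0, 0, 0.9, -0.001, -0.001, -0.124, 0, 0, 0, 0.9, -0.001, -0.001, -0.124, 0, 0, 0, 0.9], "grip_force": 60}}

```text
time_s: 2.3
ee_pos: [0.6014, -0.2009, 0.08]
eef_rot: [1.0, -0.021, 0.001, -0.0]
ft_force: [-1.4, 4.4, 5.4]
grip_width: 0.0173
finger_force: 60.9
```

{"name": "arm_command", "arguments": {"plan": [-0.001, -0.025, 0, 0, 0, 0, 0.9, -0.002, -0.05, 0, 0, 0, 0, 0.9, -0.003, -0.075, 0, 0, 0, 0, 0.9, -0.004, -0.1, 0, 0, 0, 0, 0.9, -0.005, -0.125, 0, 0, 0, 0, 0.9, -0.006, -0.14, 0, 0, 0, 0, 0.9, -0.006, -0.147, 0, 0, 0, 0, 0.9, -0.006, -0.147, 0, 0, 0, 0, 0.9]}}

```text
time_s: 3.1
ee_pos: [0.5969, -0.31, 0.08]
eef_rot: [1.0, -0.021, 0.001, -0.002]
ft_force: [-1.7, 9.1, 9.8]
grip_width: 0.0171
finger_force: 61.6
```

{"name": "arm_command", "arguments": {"plan": [0, -0.003, 0, 0, 0, 0, 0.9, 0, -0.006, 0, 0, 0, 0, 0.9, 0, -0.006, 0, 0, 0, 0, 0.9]}}

```text
time_s: 3.4
ee_pos: [0.5968, -0.3101, 0.0799]
eef_rot: [1.0, -0.02, -0.0, -0.005]
ft_force: [-3.6, 24.2, 15.0]
grip_width: 0.0171
finger_force: 62.4
```

{"name": "arm_command", "arguments": {"plan": [0, 0.006, 0, 0, 0, 0, 0, 0, 0.006, 0, 0, 0, 0, 0, 0, 0.006, 0, 0, 0, 0, 0, 0, 0.006, 0, 0, 0, 0, 0, 0, 0.006, 0.06, 0, 0, 0, 0, 0, 0.006, 0.43, 0, 0, 0, 0, 0, 0.006, 0.43, 0, 0, 0, 0, 0, 0.006, 0.43, 0, 0, 0, 0, 0, 0.006, 0.43, 0, 0, 0, 0, 0, 0.006, 0.43, 0, 0, 0, 0, 0, 0.006, 0.43, 0, 0, 0, 0, 0, 0.006, 0.43, 0, 0, 0, 0]}}

```text
time_s: 4.6
ee_pos: [0.5971, -0.3133, 0.408]
eef_rot: [1.0, -0.022, 0.005, 0.003]
ft_force: [-0.1, 0.3, -0.1]
grip_width: 0.0855
finger_force: 0.0
```

{"name": "arm_command", "arguments": {"plan": [-0.125, 0.977, -0.01, 0, 0, 0.193, 0, -0.125, 0.977, -0.01, 0, 0, 0.193, 0, -0.125, 0.977, -0.01, 0, 0, 0.193, 0, -0.125, 0.977, -0.01, 0, 0, 0.193, 0, -0.125, 0.977, -0.01, 0, 0, 0.193, 0, -0.125, 0.977, -0.01, 0, 0, 0.193, 0, -0.125, 0.977, -0.01, 0, 0, 0.193, 0, -0.125, 0.977, -0.01, 0, 0, 0.193, 0, -0.125, 0.977, -0.01, 0, 0, 0.193, 0, -0.125, 0.977, -0.01, 0, 0, 0.193, 0, -0.125, 0.977, -0.01, 0, 0, 0.193, 0, -0.125, 0.977, -0.01, 0, 0, 0.193, 0]}}

```text
time_s: 5.8
ee_pos: [0.5193, 0.2848, 0.3933]
eef_rot: [0.999, 0.054, -0.001, 0.0]
ft_force: [1.0, -0.6, -1.0]
grip_width: 0.0852
finger_force: 0.0
```

```bash
python3 - <<'E'
from h import *
print(observe()['ee_pos'])
E
```

```text
[0.51932536 0.28484469 0.39333137]
```

{"name": "arm_command", "arguments": {"plan": [-0.02, 0.17, -0.2, 0, 0, 0, 0, -0.02, 0.17, -0.2, 0, 0, 0, 0, -0.02, 0.17, -0.2, 0, 0, 0, 0, -0.02, 0.17, -0.2, 0, 0, 0, 0, -0.02, 0.17, -0.2, 0, 0, 0, 0, -0.02, 0.17, -0.2, 0, 0, 0, 0, -0.02, 0.17, -0.2, 0, 0, 0, 0]}}

```text
time_s: 6.5
ee_pos: [0.5059, 0.4103, 0.246]
eef_rot: [0.999, 0.054, 0.001, -0.0]
ft_force: [-1.0, -0.2, 0.9]
grip_width: 0.0855
finger_force: 0.0
```

```bash
cat > pins.py <<'E'
from h import *
def pins(f):
    P=cloud(f); H=hsv(f); u=np.mgrid[:480,:640]
    br=(H[...,1]>100)&(H[...,0]>15)&(H[...,0]<35)&(P[...,2]>.055)&(P[...,2]<.11)&(abs(P[...,0]-.6)<.1)&(abs(P[...,1]+.18)<.16)
    n,l,s,c=cv2.connectedComponentsWithStats(br.astype(np.uint8))
    for i in range(1,n):
        if s[i,4]>3:
            q=P[l==i]; t=q[q[:,2]>q[:,2].max()-.006]
            print('pin',s[i,4],c[i].round(1),'top',t.mean(0).round(4),q[:,2].max().round(4))
    red=((H[...,0]<6)|(H[...,0]>174))&(H[...,1]>150)&(abs(P[...,2]-.104)<.01)&(abs(P[...,1]+.31)<.05)
    if red.any(): print('grip',P[red].mean(0).round(4),red.sum())
E
python3 - <<'E'
from pins import *
print(observe()['ee_pos'],observe()['eef_rot'])
f=grab_frame('top'); np.savez('top1.npz',**f); cv2.imwrite('pics/top1.png',f['img'][:,:,::-1]); pins(f)
for rc,hs in blades(f):
    if 1: print('B',np.round(rc[0],4),np.round(rc[1],3),round(rc[2],1),[(a,np.round(p,4)) for a,p in hs[:2]])
w=grab_frame('wrist'); np.savez('wrist1.npz',**w); cv2.imwrite('pics/wrist1.png',w['img'][:,:,::-1]); print(w['position'],w['orientation'],w['vfov'])
for rc,hs in blades(w,amin=2000): print('W',np.round(rc[0],4),np.round(rc[1],3),round(rc[2],1),[(a,np.round(p,4)) for a,p in hs[:2]])
E
```

```text
[0.50594512 0.41029581 0.24595371] [ 9.98525246e-01  5.42812650e-02  9.15902178e-04 -1.94115339e-04]
pin 68 [358.3 218.7] top [ 0.6051 -0.0855  0.102 ] 0.1059
pin 22 [400.4 221.1] top [ 0.6002 -0.1893  0.094 ] 0.0975
grip [ 0.5952 -0.3079  0.1054] 284
B [0.0436 0.0007] [0.205 0.127] 89.4 [(13.0, array([-0.0105, -0.0661])), (6.0, array([ 0.0944, -0.0902]))]
B [0.4907 0.3157] [0.178 0.052] 4.4 [(104.0, array([0.4304, 0.3109])), (40.0, array([0.5354, 0.3189]))]
B [0.5041 0.4195] [0.178 0.052] 6.1 [(40.5, array([0.4587, 0.4143]))]
B [0.3049 0.6215] [0.888 0.356] 26.0 [(1778.0, array([0.4602, 0.6487])), (438.0, array([0.3058, 0.6141]))]
[0.57373913 0.41814351 0.39039758] [ 0.73781594 -0.66197931 -0.08843042  0.09793411] 68.41200898011131
W [0.3195 0.7058] [0.144 0.204] 82.9 [(413.0, array([0.3773, 0.719 ])), (159.5, array([0.3249, 0.7151]))]
W [0.4893 0.3186] [0.18  0.053] 4.5 [(374.0, array([0.4299, 0.3139])), (180.5, array([0.5344, 0.323 ]))]
W [0.5019 0.4224] [0.18  0.052] 6.1 [(529.5, array([0.5619, 0.429 ])), (164.0, array([0.4584, 0.4176]))]
W [0.5544 0.7207] [0.056 0.21 ] 82.9 [(28.0, array([0.6515, 0.7182])), (21.0, array([0.5015, 0.7223]))]
```

View pics/wrist1.png

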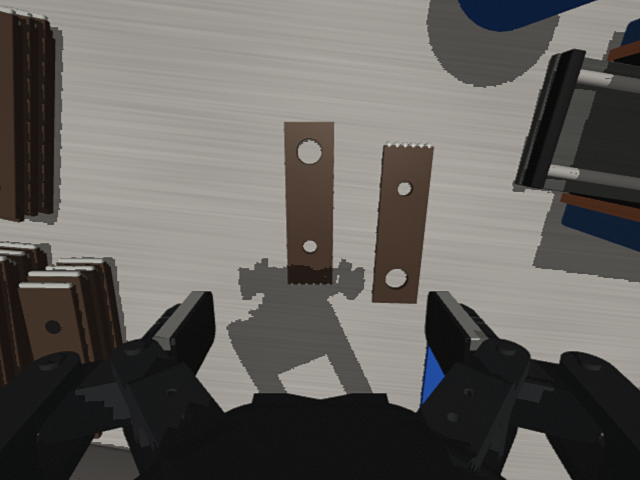

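View pics/top1.png

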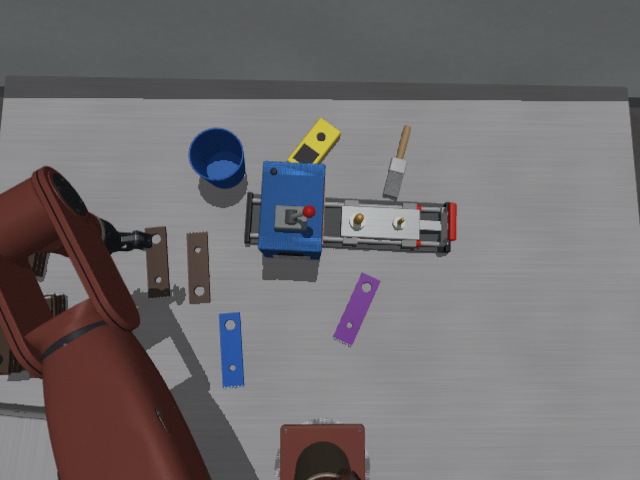

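{"name": "arm_command", "arguments": {"plan": [-0.003, 0.0136, -0.24, 0, 0, 0, 0, -0.003, 0.0136, -0.24, 0, 0, 0, 0, -0.003, 0.0136, -0.24, 0, 0, 0, 0, -0.003, 0.0136, -0.24, 0, 0, 0, 0, -0.003, 0.0136, -0.24, 0, 0, 0, 0, -0.003, 0.0136, -0.24, 0, 0, 0, 0]}}

```text
time_s: 7.2
ee_pos: [0.5039, 0.421, 0.0665]
eef_rot: [0.999, 0.054, 0.001, -0.0]
ft_force: [-0.0, 0.2, 0.6]
grip_width: 0.0852
finger_force: 0.0
```

{"name": "arm_command", "arguments": {"plan": [0, 0, -0.05, 0, 0, 0, 0, 0, 0, -0.08, 0, 0, 0, 0, 0, 0, -0.091, 0, 0, 0, 0, 0, 0, -0.091, 0, 0, 0, 0, 0, 0, -0.091, 0, 0, 0, 0.7, 0, 0, -0.091, 0, 0, 0, 0.7, 0, 0, -0.091, 0, 0, 0, 0.7, 0, 0, -0.091, 0, 0, 0, 0.7, 0, 0, -0.091, 0, 0, 0, 0.7], "grip_force": 70}}

```text
time_s: 8.1
ee_pos: [0.5044, 0.4223, -0.0006]
eef_rot: [0.998, 0.055, 0.002, -0.001]
ft_force: [-0.6, -1.1, 6.6]
grip_width: 0.049
finger_force: 72.8
```

{"name": "arm_command", "arguments": {"plan": [0, 0, 0.05, 0, 0, 0, 0.7, 0, 0, 0.1, 0, 0, 0, 0.7, 0, 0, 0.15, 0, 0, 0, 0.7, 0, 0, 0.15, 0, 0, 0, 0.7, 0, 0, 0.15, 0, 0, 0, 0.7]}}

```text
time_s: 8.6
ee_pos: [0.503, 0.4214, 0.1098]
eef_rot: [0.998, 0.055, 0.001, -0.0]
ft_force: [-0.1, -0.4, -5.4]
grip_width: 0.0492
finger_force: 75.6
```

```bash
python3 - <<'E'
from h import *
o=observe(); print(o['ee_pos'],o['eef_rot'],o['grip_width'],o['ft_force'],o['torque'])
w=grab_frame('wrist'); np.savez('wrist2.npz',**w); cv2.imwrite('pics/wrist2.png',w['img'][:,:,::-1])
t=grab_frame('top'); np.savez('top2.npz',**t)
E
```

```text
[0.50300858 0.42139612 0.10979396] [ 9.98497737e-01  5.47843242e-02  8.52274481e-04 -4.70403086e-04] 0.04918761656493826 [-0.08764714 -0.40511165 -5.42493122] [-0.00662619  0.05093845 -0.00454733]
```

View pics/wrist2.png

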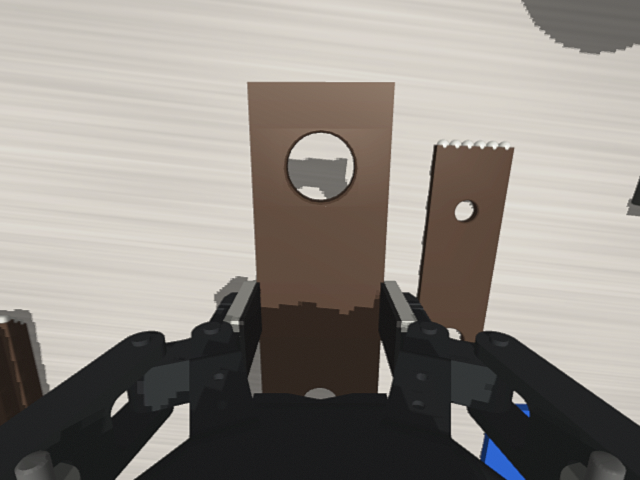

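The held blade's large hole is centred at (321,166) and the blade is level. The second blade is undisturbed.

```bash
cat >> h.py <<'E'
def heldhole(w,o):
    """large hole of the held blade in the tool frame"""
    P=cloud(w); T=R.from_quat(o['eef_rot']).as_matrix(); L=(P-o['ee_pos'])@T
    H=hsv(w); m=((H[...,0]<16)|(H[...,0]>170))&(H[...,1]>35)&(abs(L[...,2]+.01)<.025)&(L[...,0]>.02)&(abs(L[...,1])<.04)&(w['depth']>0)
    q=L[m]; print('blade n',m.sum(),'tool z med',np.median(q[:,2]).round(4),'fit',np.linalg.lstsq(np.c_[q[:,:2],np.ones(len(q))],q[:,2],rcond=None)[0].round(4),'xmax',np.percentile(q[:,0],99.7).round(4))
    far=m&(L[...,0]>.03)
    c=np.linalg.lstsq(np.c_[q[:,:2],np.ones(len(q))],q[:,2],rcond=None)[0]
    cs,hi=cv2.findContours(m.astype(np.uint8),cv2.RETR_CCOMP,cv2.CHAIN_APPROX_NONE)
    i=max((k for k in range(len(cs)) if hi[0][k][3]>=0),key=lambda k:cv2.contourArea(cs[k]))
    e=cs[i][:,0,:].astype(float); k=fl(w)
    r=np.c_[(e[:,0]-w['cx'])/k,(e[:,1]-w['cy'])/k,np.ones(len(e))]@R.from_quat(w['orientation']).as_matrix().T@T
    p0=(np.array(w['position'])-o['ee_pos'])@T
    s=(c[2]+p0[0]*c[0]+p0[1]*c[1]-p0[2])/(r[:,2]-r[:,0]*c[0]-r[:,1]*c[1]); X=p0+r*s[:,None]
    el=cv2.fitEllipse((X[:,:2]*1e4).astype(np.float32)); print('hole tool xy',np.array(el[0])/1e4,'dia',np.array(el[1])/1e4,'z',X[:,2].mean())
    b=[(x,np.median(q[abs(q[:,0]-x)<.003,1]),np.ptp(q[abs(q[:,0]-x)<.003,1])) for x in (.035,.075,.083)]; print('edges mid',np.round(b,4))
E
python3 - <<'E'
from h import *
w=dict(np.load('wrist2.npz')); heldhole(w,observe())
E
```

```text
blade n 22203 tool z med -0.013 fit [-0.0067 -0.0001 -0.0126] xmax 0.0899
hole tool xy [ 0.06068654 -0.00144236] dia [0.02511957 0.02526284] z -0.01302491257048476
edges mid [[ 0.035  -0.0016  0.0521]
 [ 0.075  -0.0016  0.052 ]
 [ 0.083  -0.0014  0.0523]]
```

{"name": "arm_command", "arguments": {"plan": [0, 0, 0.067, 0, 0, 0, 0.7, 0, 0, 0.413, 0, 0, 0.9, 0.7, 0, 0, 0.413, 0, 0, 0.9, 0.7, 0, 0, 0.413, 0, 0, 0.9, 0.7, 0, 0, 0.413, 0, 0, 0.9, 0.7, 0, 0, 0.413, 0, 0, 0.9, 0.7, 0, 0, 0.413, 0, 0, 0.9, 0.7, 0.06, -0.3, 0.413, 0, 0, 0.9, 0.7, 0.06, -0.3, 0.413, 0, 0, 0.9, 0.7, 0.06, -0.3, 0.413, 0, 0, 0.9, 0.7, 0.06, -0.3, 0.413, 0, 0, 0.9, 0.7, 0.06, -0.3, 0.413, 0, 0, 0.9, 0.7]}}

```text
time_s: 9.9
ee_pos: [0.5475, 0.1925, 0.4144]
eef_rot: [0.919, 0.395, -0.003, 0.0]
ft_force: [0.1, 0.3, -4.6]
grip_width: 0.0493
finger_force: 75.7
```

{"name": "arm_command", "arguments": {"plan": [0.073, -0.455, 0, 0, 0, 0.913, 0.7, 0.073, -0.455, 0, 0, 0, 0.913, 0.7, 0.073, -0.455, 0, 0, 0, 0.913, 0.7, 0.073, -0.455, 0, 0, 0, 0.913, 0.7, 0.073, -0.455, 0, 0, 0, 0.913, 0.7, 0.073, -0.455, 0, 0, 0, 0.913, 0.7, 0.073, -0.455, 0, 0, 0, 0.913, 0.7, 0.073, -0.455, -0.15, 0, 0, 0.913, 0.7, 0.073, -0.455, -0.25, 0, 0, 0.913, 0.7, 0.073, -0.455, -0.25, 0, 0, 0.913, 0.7, 0.073, -0.455, -0.25, 0, 0, 0.913, 0.7, 0.073, -0.455, -0.25, 0, 0, 0.913, 0.7]}}

```text
time_s: 11.1
ee_pos: [0.5962, -0.1432, 0.2192]
eef_rot: [0.721, 0.693, -0.004, -0.009]
ft_force: [-0.4, 0.8, -5.5]
grip_width: 0.0488
finger_force: 75.7
```

```bash
python3 - <<'E'
from h import *
o=observe(); print(o['ee_pos'],o['eef_rot'],2*np.degrees(np.arctan2(o['eef_rot'][1],o['eef_rot'][0])))
w=grab_frame('wrist'); np.savez('wrist3.npz',**w); cv2.imwrite('pics/wrist3.png',w['img'][:,:,::-1]); heldhole(w,o)
t=grab_frame('top'); np.savez('top3.npz',**t);cv2.imwrite('pics/top3.png',t['img'][:,:,::-1])
E
```

```text
[ 0.59622975 -0.14319543  0.21921644] [ 0.72088803  0.69297903 -0.00429456 -0.0090592 ] 87.73831577892504
blade n 21440 tool z med -0.0094 fit [-0.0011 -0.0035 -0.0093] xmax 0.0874
hole tool xy [0.05812325 0.00148176] dia [0.02537077 0.02541108] z -0.009412892895398248
edges mid [[0.035  0.0017 0.052 ]
 [0.075  0.0013 0.0524]
 [0.083  0.0016 0.0521]]
```

View pics/wrist3.png

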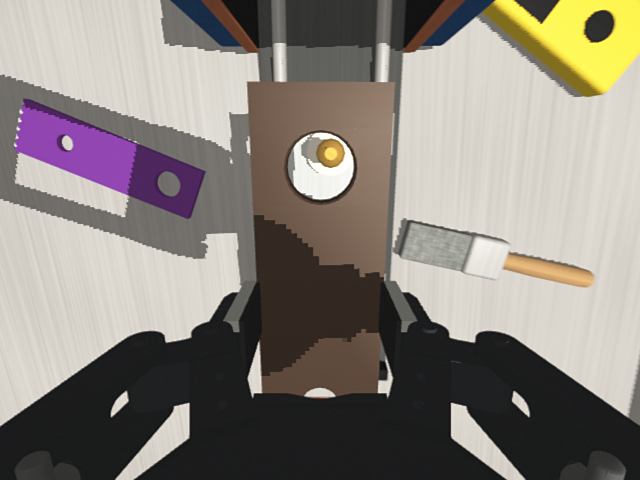

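{"name": "arm_command", "arguments": {"plan": [0, 0, -0.06, 0, 0, 0, 0.7, 0, 0, -0.1, 0, 0, 0, 0.7, 0, 0, -0.1, 0, 0, 0, 0.7, 0, 0, -0.1, 0, 0, 0, 0.7, 0, 0, -0.1, 0, 0, 0, 0.7]}}

```text
time_s: 11.7
ee_pos: [0.6049, -0.1459, 0.1604]
eef_rot: [0.72, 0.694, 0.001, 0.003]
ft_force: [-0.4, -0.2, -5.0]
grip_width: 0.0497
finger_force: 75.8
```

```bash
python3 - <<'E'
from h import *
w0=grab_frame('wrist')
o=observe(); print(o['ee_pos'],o['eef_rot'],2*np.degrees(np.arctan2(o['eef_rot'][1],o['eef_rot'][0])),abs(o['qd']).max())
w=grab_frame('wrist'); np.savez('wrist4.npz',**w); cv2.imwrite('pics/wrist4.png',w['img'][:,:,::-1]); heldhole(w,o)
# pin: brass pixels seen through the hole
P=cloud(w);H=hsv(w); br=(H[...,1]>100)&(H[...,0]>14)&(H[...,0]<35)&(P[...,2]>.055)&(P[...,2]<.115)&(abs(P[...,1]+.085)<.03)&(abs(P[...,0]-.605)<.03)
q=P[br]; t=q[q[:,2]>.0975]; print('pin pix',len(q),len(t),t.mean(0) if len(t) else 0,q[:,2].max())
if len(t): print('pin in tool',(t.mean(0)-o['ee_pos'])@R.from_quat(o['eef_rot']).as_matrix())
E
```

```text
[ 0.60470281 -0.14591269  0.16016062] [0.72019485 0.69376495 0.00130787 0.00280289] 87.8582908930809 0.01277773078284794
blade n 21467 tool z med -0.0094 fit [-0.0006 -0.0026 -0.0094] xmax 0.0874
hole tool xy [0.05808499 0.00152417] dia [0.02530399 0.02540869] z -0.009389734110873573
edges mid [[0.035  0.0013 0.052 ]
 [0.075  0.0013 0.0524]
 [0.083  0.0017 0.0523]]
pin pix 996 749 [ 0.60471667 -0.08401552  0.10079141] 0.10454842575791695
pin in tool [ 0.06197336 -0.00264634  0.05923059]
```

View pics/wrist4.png

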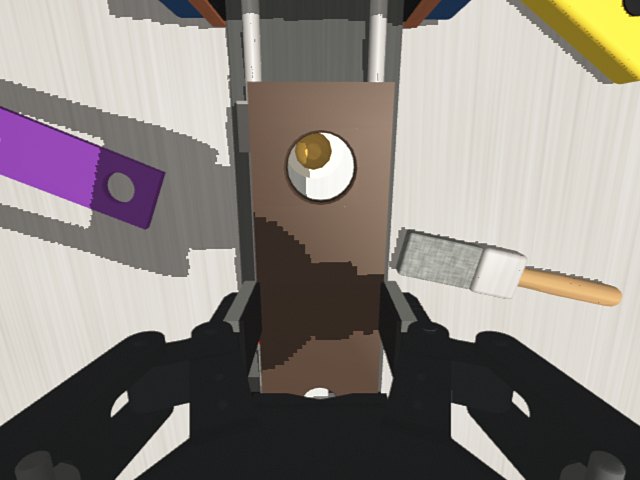

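{"name": "arm_command", "arguments": {"plan": [-0.003, 0.0025, -0.04, 0, 0, 0, 0.7, -0.003, 0.0025, -0.058, 0, 0, 0, 0.7, -0.003, 0.0025, -0.058, 0, 0, 0, 0.7, -0.003, 0.0025, -0.058, 0, 0, 0, 0.7, -0.003, 0.0025, -0.058, 0, 0, 0, 0.7]}}

```text
time_s: 12.3
ee_pos: [0.6012, -0.1437, 0.1142]
eef_rot: [0.72, 0.694, 0.0, 0.001]
ft_force: [0.1, 0.2, -4.7]
grip_width: 0.0493
finger_force: 75.7
```

```bash
cat > m.py <<'E'
from h import *
import sys
w0=grab_frame('wrist')
o=observe(); print(o['ee_pos'].round(4),o['eef_rot'].round(4),o['ft_force'].round(1),2*np.degrees(np.arctan2(o['eef_rot'][1],o['eef_rot'][0])),abs(o['qd']).max())
w=grab_frame('wrist'); np.savez('w.npz',**w); cv2.imwrite(f'pics/{sys.argv[1]}.png',w['img'][100:220,240:400,::-1].repeat(4,0).repeat(4,1)); heldhole(w,o)
P=cloud(w);H=hsv(w); br=(H[...,1]>100)&(H[...,0]>14)&(H[...,0]<35)&(P[...,2]>.055)&(P[...,2]<.115)&(abs(P[...,1]+.085)<.03)&(abs(P[...,0]-.605)<.03)
q=P[br]; t=q[q[:,2]>q[:,2].max()-.004]; print('pin pix',len(q),len(t),t.mean(0),q[:,2].max())
T=R.from_quat(o['eef_rot']).as_matrix(); print('pin in tool',(t.mean(0)-o['ee_pos'])@T)
e=cv2.findContours(br.astype(np.uint8),0,1)[0]; e=max(e,key=cv2.contourArea); print('brass outline circle px',cv2.minEnclosingCircle(e), fl(w)*.011/np.median(w['depth'][br]))
E
python3 m.py c5
```

```text
[ 0.6012 -0.1437  0.1143] [7.202e-01 6.938e-01 5.000e-04 1.100e-03] [ 0.8  1.  -4.4] 87.85925972717311 0.0024574261565512377
blade n 21475 tool z med -0.0094 fit [-0.001  -0.0037 -0.0094] xmax 0.0874
hole tool xy [0.05806951 0.00153809] dia [0.02518102 0.0254242 ] z -0.009419684030424301
edges mid [[0.035  0.0014 0.0519]
 [0.075  0.0014 0.0521]
 [0.083  0.0017 0.052 ]]
pin pix 1669 672 [ 0.60465913 -0.08404494  0.10224071] 0.1044692105238253
pin in tool [0.05973891 0.00120747 0.01197073]
brass outline circle px ((319.5975646972656, 158.256103515625), 23.751522064208984) 25.179289425507704
```

View pics/c5.png

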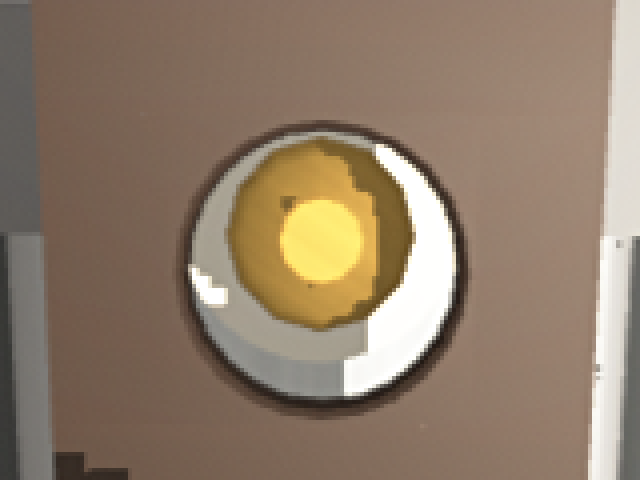

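{"name": "arm_command", "arguments": {"plan": [-0.001, 0.002, -0.01, 0, 0, -0.007, 0.7, -0.001, 0.002, -0.015, 0, 0, -0.007, 0.7, -0.001, 0.002, -0.02, 0, 0, -0.007, 0.7, -0.001, 0.002, -0.025, 0, 0, -0.007, 0.7, -0.001, 0.002, -0.03, 0, 0, -0.007, 0.7, -0.001, 0.002, -0.034, 0, 0, -0.007, 0.7]}}

```text
time_s: 13.0
ee_pos: [0.5993, -0.1417, 0.0867]
eef_rot: [0.722, 0.692, -0.0, -0.0]
ft_force: [-0.1, 1.7, -4.4]
grip_width: 0.0491
finger_force: 75.7
```

{"name": "arm_command", "arguments": {"plan": [0, 0, -0.01, 0, 0, 0, 0.7, 0, 0, -0.02, 0, 0, 0, 0.7, 0, 0, -0.03, 0, 0, 0, 0.7, 0, 0, -0.04, 0, 0, 0, 0.7, 0, 0, -0.045, 0, 0, 0, 0.7, 0, 0, -0.045, 0, 0, 0, 0.7]}}

```text
time_s: 13.6
ee_pos: [0.5992, -0.1417, 0.0527]
eef_rot: [0.722, 0.692, -0.0, -0.0]
ft_force: [0.4, -0.4, -4.8]
grip_width: 0.0497
finger_force: 75.7
```

```bash
python3 m.py c6
```

```text
[ 0.5993 -0.1417  0.0531] [ 7.221e-01  6.918e-01 -1.000e-04 -2.000e-04] [ 0.6  0.4 -4.2] 87.54202789328339 0.011254564062760179
blade n 20311 tool z med -0.0095 fit [-0.0012 -0.0027 -0.0094] xmax 0.0874
hole tool xy [0.05561444 0.00285144] dia [0.02788761 0.03068239] z -0.009493206306615782
edges mid [[0.035  0.0013 0.0515]
 [0.075  0.0013 0.0522]
 [0.083  0.0013 0.0522]]
pin pix 4227 1574 [ 0.60468103 -0.08405198  0.10241846] 0.10484000987478982
pin in tool [ 0.05782925  0.00287896 -0.04927984]
brass outline circle px ((325.3869934082031, 174.61785888671875), 37.7437744140625) 40.560852553364555
```

View pics/c6.png

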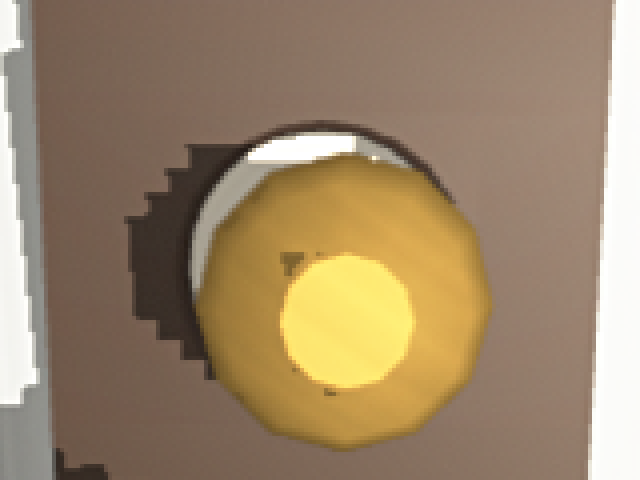

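The large pin has come up through the hole with no resistance; only the blade's weight shows on the wrist. Next I release and go for the second blade.

{"name": "arm_command", "arguments": {"plan": [0, 0, -0.001, 0, 0, 0, 0, 0, 0, -0.001, 0, 0, 0, 0, 0, 0, -0.001, 0, 0, 0, 0, 0, 0, 0, 0, 0, 0, 0, 0, 0, 0.06, 0, 0, 0, 0, 0, 0, 0.12, 0, 0, 0, 0, 0, 0, 0.46, 0, 0, 0.9, 0, 0, 0, 0.46, 0, 0, 0.9, 0, 0, 0, 0.46, 0, 0, 0.9, 0, 0, 0, 0.46, 0, 0, 0.9, 0, 0, 0, 0.46, 0, 0, 0.9, 0, 0, 0, 0.46, 0, 0, 0.9, 0]}}

```text
time_s: 14.9
ee_pos: [0.6013, -0.1424, 0.4083]
eef_rot: [0.437, 0.9, 0.001, 0.007]
ft_force: [0.9, 0.1, 0.7]
grip_width: 0.0852
finger_force: 0.0
```

{"name": "arm_command", "arguments": {"plan": [-0.146, 0.612, 0, 0, 0, 0.9, 0, -0.146, 0.612, 0, 0, 0, 0.9, 0, -0.146, 0.612, 0, 0, 0, 0.9, 0, -0.146, 0.612, 0, 0, 0, 0.9, 0, -0.146, 0.612, 0, 0, 0, 0.9, 0, -0.146, 0.612, 0, 0, 0, 0.9, 0, -0.146, 0.612, 0, 0, 0, 0.9, 0, -0.146, 0.612, 0, 0, 0, 0.9, 0, -0.146, 0.612, 0, 0, 0, 0.9, 0, -0.146, 0.612, 0, 0, 0, 0.9, 0, -0.146, 0.612, 0, 0, 0, 0.9, 0, -0.146, 0.612, 0, 0, 0, 0.9, 0]}}

```text
time_s: 16.1
ee_pos: [0.4897, 0.3172, 0.3982]
eef_rot: [0.099, 0.995, -0.0, -0.0]
ft_force: [0.0, 0.7, 0.7]
grip_width: 0.0856
finger_force: 0.0
```

{"name": "arm_command", "arguments": {"plan": [0, 0, -0.25, 0, 0, 0.356, 0, 0, 0, -0.25, 0, 0, 0.356, 0, 0, 0, -0.25, 0, 0, 0.356, 0, 0, 0, -0.25, 0, 0, 0.356, 0, 0, 0, -0.25, 0, 0, 0.356, 0, 0, 0, -0.25, 0, 0, 0.356, 0]}}

```text
time_s: 16.7
ee_pos: [0.4905, 0.316, 0.2116]
eef_rot: [-0.039, 0.999, -0.0, -0.0]
ft_force: [-0.5, 0.3, 0.4]
grip_width: 0.0856
finger_force: 0.0
```

```bash
python3 - <<'E'
from h import *
from pins import pins
grab_frame('wrist'); o=observe(); print(o['ee_pos'],2*np.degrees(np.arctan2(o['eef_rot'][1],o['eef_rot'][0])),abs(o['qd']).max())
w=grab_frame('wrist')
for rc,hs in blades(w,amin=2000): print('W',np.round(rc[0],4),np.round(rc[1],3),round(rc[2],1),[(a,np.round(p,4)) for a,p in hs[:2]])
f=grab_frame('top'); pins(f); np.savez('top4.npz',**f); cv2.imwrite('pics/top4.png',f['img'][150:330,100:500,::-1].repeat(2,0).repeat(2,1))
for rc,hs in blades(f):
    print('B',np.round(rc[0],4),np.round(rc[1],3),round(rc[2],1),[(a,np.round(p,4)) for a,p in hs[:2]])
E
```

```text
[0.49155416 0.31683413 0.2135365 ] 184.47663942122512 0.031423040918678605
W [0.4898 0.3183] [0.18  0.052] 4.4 [(667.0, array([0.4274, 0.3129])), (187.0, array([0.5343, 0.3217]))]
pin 81 [358.4 218.3] top [ 0.6064 -0.0848  0.1018] 0.1048
pin 29 [400.3 220.7] top [ 0.6015 -0.1902  0.0956] 0.0994
grip [ 0.5951 -0.3079  0.1057] 282
B [0.0436 0.0007] [0.205 0.127] 89.4 [(9.0, array([-0.0057,  0.062 ])), (6.0, array([ 0.0944, -0.0902]))]
B [0.4911 0.3157] [0.177 0.052] 4.3 [(107.0, array([0.4313, 0.3135]))]
B [ 0.6101 -0.1542] [0.187 0.053] 87.3 [(138.5, array([ 0.6171, -0.0924])), (69.5, array([ 0.6117, -0.2055]))]
B [0.2956 0.5521] [0.834 0.479] 19.4 [(2809.0, array([0.4141, 0.4887])), (438.0, array([0.2633, 0.4501]))]
```

View pics/top4.png

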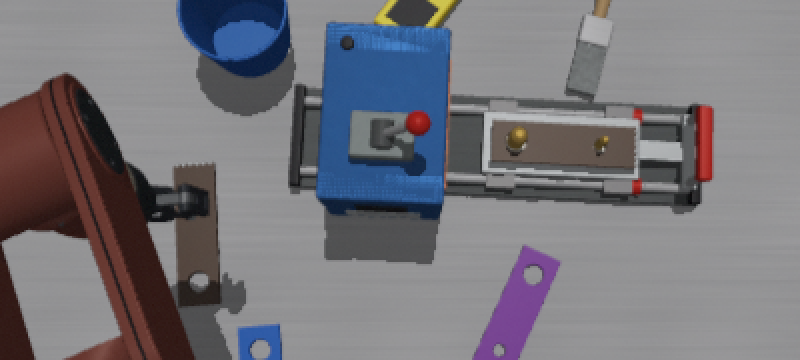

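The first blade lies flat on both pins at (515,137) and (602,144) in the crop. The second blade is still in place at (197,235).

{"name": "arm_command", "arguments": {"plan": [-0.002, 0.001, -0.23, 0, 0, 0, 0, -0.002, 0.001, -0.23, 0, 0, 0, 0, -0.002, 0.001, -0.23, 0, 0, 0, 0, -0.002, 0.001, -0.23, 0, 0, 0, 0, -0.002, 0.001, -0.23, 0, 0, 0, 0, -0.002, 0.001, -0.23, 0, 0, 0, 0]}}

```text
time_s: 17.45
ee_pos: [0.4902, 0.3188, 0.0408]
eef_rot: [-0.04, 0.999, 0.001, 0.001]
ft_force: [-0.2, -0.6, 0.7]
grip_width: 0.0854
finger_force: 0.0
```

{"name": "arm_command", "arguments": {"plan": [0, -0.001, -0.03, 0, 0, 0, 0, 0, -0.001, -0.05, 0, 0, 0, 0, 0, -0.001, -0.057, 0, 0, 0, 0, 0, -0.001, -0.057, 0, 0, 0, 0, 0, -0.001, -0.057, 0, 0, 0, 0.7, 0, -0.001, -0.057, 0, 0, 0, 0.7, 0, -0.001, -0.057, 0, 0, 0, 0.7, 0, -0.001, -0.057, 0, 0, 0, 0.7, 0, -0.001, -0.057, 0, 0, 0, 0.7]}}

```text
time_s: 18.35
ee_pos: [0.4896, 0.3178, -0.0027]
eef_rot: [-0.04, 0.999, 0.0, 0.001]
ft_force: [-0.8, -0.3, 6.0]
grip_width: 0.0496
finger_force: 77.0
```

{"name": "arm_command", "arguments": {"plan": [0, 0, 0.06, 0, 0, 0, 0.7, 0, 0, 0.12, 0, 0, 0, 0.7, 0, 0, 0.55, 0, 0, -0.9, 0.7, 0, 0, 0.55, 0, 0, -0.9, 0.7, 0, 0, 0.55, 0, 0, -0.9, 0.7, 0, 0, 0.55, 0, 0, -0.9, 0.7, 0, 0, 0.55, 0, 0, -0.9, 0.7, 0, 0, 0.55, 0, 0, -0.9, 0.7, 0, 0, 0.55, 0, 0, -0.9, 0.7, 0, 0, 0.55, 0, 0, -0.9, 0.7, 0, 0, 0.55, 0, 0, -0.9, 0.7, 0, 0, 0.55, 0, 0, -0.9, 0.7]}}

```text
time_s: 19.55
ee_pos: [0.4875, 0.3168, 0.4045]
eef_rot: [0.308, 0.951, -0.002, -0.002]
ft_force: [0.7, 0.0, -4.7]
grip_width: 0.0498
finger_force: 76.1
```

{"name": "arm_command", "arguments": {"plan": [0.147, -0.613, 0, 0, 0, -0.9, 0.7, 0.147, -0.613, 0, 0, 0, -0.9, 0.7, 0.147, -0.613, 0, 0, 0, -0.9, 0.7, 0.147, -0.613, 0, 0, 0, -0.9, 0.7, 0.147, -0.613, 0, 0, 0, -0.9, 0.7, 0.147, -0.613, 0, 0, 0, -0.9, 0.7, 0.147, -0.613, 0, 0, 0, -0.9, 0.7, 0.147, -0.613, 0, 0, 0, -0.9, 0.7, 0.147, -0.613, 0, 0, 0, -0.9, 0.7, 0.147, -0.613, 0, 0, 0, -0.9, 0.7, 0.147, -0.613, 0, 0, 0, -0.9, 0.7, 0.147, -0.613, 0, 0, 0, -0.9, 0.7]}}

```text
time_s: 20.75
ee_pos: [0.598, -0.1426, 0.4052]
eef_rot: [0.619, 0.785, -0.0, -0.003]
ft_force: [-0.3, 0.1, -4.4]
grip_width: 0.0496
finger_force: 76.1
```

{"name": "arm_command", "arguments": {"plan": [0, 0, -0.33, 0, 0, -0.357, 0.7, 0, 0, -0.33, 0, 0, -0.357, 0.7, 0, 0, -0.33, 0, 0, -0.357, 0.7, 0, 0, -0.33, 0, 0, -0.357, 0.7, 0, 0, -0.33, 0, 0, -0.357, 0.7, 0, 0, -0.33, 0, 0, -0.357, 0.7, 0, 0, -0.33, 0, 0, -0.357, 0.7, 0, 0, -0.33, 0, 0, -0.357, 0.7]}}

```text
time_s: 21.55
ee_pos: [0.6009, -0.1426, 0.1646]
eef_rot: [0.722, 0.692, 0.001, 0.003]
ft_force: [0.5, -0.6, -3.1]
grip_width: 0.0494
finger_force: 76.1
```

Down to just above the noses, then compare hole and pin.

{"name": "arm_command", "arguments": {"plan": [0, 0, -0.04, 0, 0, 0, 0.7, 0, 0, -0.066, 0, 0, 0, 0.7, 0, 0, -0.066, 0, 0, 0, 0.7, 0, 0, -0.066, 0, 0, 0, 0.7, 0, 0, -0.066, 0, 0, 0, 0.7]}}

```text
time_s: 22.05
ee_pos: [0.6007, -0.1432, 0.1145]
eef_rot: [0.722, 0.692, 0.001, 0.002]
ft_force: [0.4, 0.3, -4.4]
grip_width: 0.0495
finger_force: 76.1
```

```bash
python3 m.py c7
```

```text
[ 0.6005 -0.1431  0.1142] [0.7224 0.6915 0.001  0.0021] [-0.1  0.6 -4. ] 87.50140765094858 0.010599537490552396
blade n 24247 tool z med -0.0116 fit [-0.0012 -0.0003 -0.0115] xmax 0.0916
hole tool xy [0.06213827 0.00117011] dia [0.02476561 0.02479886] z -0.011536854205174994
edges mid [[0.035  0.0013 0.0518]
 [0.075  0.0013 0.052 ]
 [0.083  0.0013 0.0523]]
pin pix 1750 633 [ 0.60473718 -0.0841789   0.10231969] 0.10469284532751524
pin in tool [0.05911453 0.00159177 0.01179731]
brass outline circle px ((320.8818664550781, 159.6648406982422), 24.35124397277832) 25.125660103694578
```

View pics/c7.png

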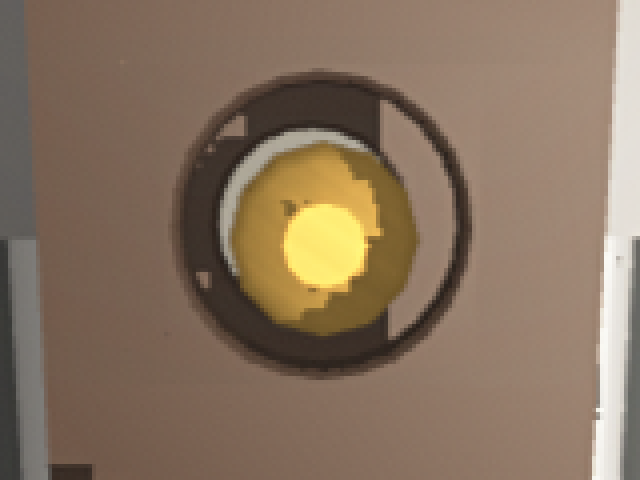

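{"name": "arm_command", "arguments": {"plan": [0, -0.004, 0, 0, 0, 0, 0.7, 0, -0.004, -0.01, 0, 0, 0, 0.7, 0, -0.004, -0.015, 0, 0, 0, 0.7, 0, -0.004, -0.02, 0, 0, 0, 0.7, 0, -0.004, -0.025, 0, 0, 0, 0.7, 0, -0.004, -0.03, 0, 0, 0, 0.7, 0, -0.004, -0.036, 0, 0, 0, 0.7]}}

```text
time_s: 22.85
ee_pos: [0.5988, -0.1455, 0.0839]
eef_rot: [0.722, 0.691, 0.0, 0.0]
ft_force: [0.1, 0.2, -4.3]
grip_width: 0.0497
finger_force: 76.1
```

{"name": "arm_command", "arguments": {"plan": [0.001, 0, -0.01, 0, 0, 0, 0.7, 0.001, 0, -0.02, 0, 0, 0, 0.7, 0.001, 0, -0.028, 0, 0, 0, 0.7, 0.001, 0, -0.034, 0, 0, 0, 0.7, 0.001, 0, -0.034, 0, 0, 0, 0.7, 0.001, 0, -0.034, 0, 0, 0, 0.7]}}

```text
time_s: 23.45
ee_pos: [0.5993, -0.1455, 0.0586]
eef_rot: [0.722, 0.691, -0.0, -0.0]
ft_force: [0.2, -0.3, -4.1]
grip_width: 0.0494
finger_force: 76.1
```

```bash
python3 m.py c8
```

```text
[ 0.5994 -0.1455  0.0588] [ 0.7224  0.6915 -0.     -0.    ] [ 0.8  0.5 -3.4] 87.4988857014095 0.006158189119397861
blade n 23575 tool z med -0.0116 fit [ 0.0007 -0.0025 -0.0115] xmax 0.0915
hole tool xy [0.0605212  0.00256232] dia [0.02606795 0.02743668] z -0.01151323946011309
edges mid [[0.035  0.0013 0.052 ]
 [0.075  0.001  0.0521]
 [0.083  0.0013 0.0522]]
pin pix 3943 1442 [ 0.60465031 -0.08409395  0.10243785] 0.10493837155469118
pin in tool [ 0.0615978   0.00252673 -0.04359923]
brass outline circle px ((324.5, 160.5), 36.530906677246094) 38.71759195412739
```

{"name": "arm_command", "arguments": {"plan": [0, 0, -0.001, 0, 0, 0, 0, 0, 0, -0.001, 0, 0, 0, 0, 0, 0, -0.001, 0, 0, 0, 0, 0, 0, 0, 0, 0, 0, 0, 0, 0, 0.06, 0, 0, 0, 0, 0, 0, 0.4, 0, 0, 0, 0, 0, 0, 0.4, 0, 0, 0, 1, 0, 0, 0.4, 0, 0, 0, 1, 0, 0, 0.4, 0, 0, 0, 1, 0, 0, 0.4, 0, 0, 0, 1, 0, 0, 0.4, 0, 0, 0, 1, 0, 0, 0.4, 0, 0, 0, 1]}}

```text
time_s: 24.75
ee_pos: [0.6003, -0.1459, 0.3618]
eef_rot: [0.722, 0.692, 0.001, 0.003]
ft_force: [-0.4, -0.2, -0.9]
grip_width: 0.0002
finger_force: 0.0
```

```bash
python3 - <<'E'
from h import *
o=observe(); print(o['ee_pos'],o['grip_width'])
w=grab_frame('wrist'); cv2.imwrite('pics/w9.png',w['img'][:,:,::-1])
E
```

```text
[ 0.60030275 -0.14586527  0.36180385] 0.00017057478178708794
```

View pics/w9.png

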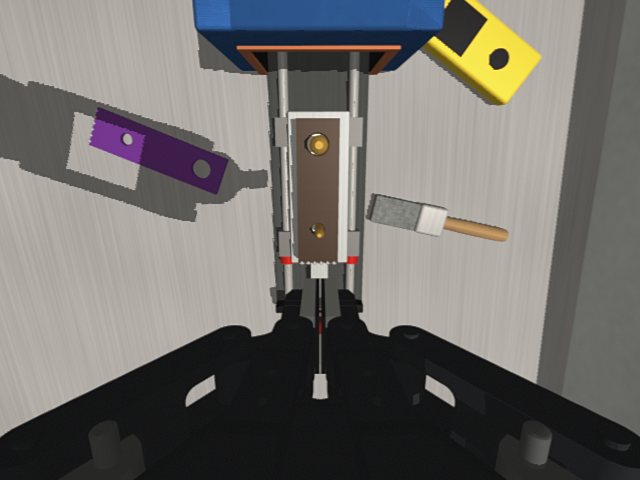

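Both blades are on the pins, at (318,145) and (318,230), with the carriage at its stop. Now the switch.

{"name": "arm_command", "arguments": {"plan": [-0.026, 0.188, 0, 0, 0, 0, 1, -0.026, 0.188, 0, 0, 0, 0, 1, -0.026, 0.188, 0, 0, 0, 0, 1, -0.026, 0.188, 0, 0, 0, 0, 1, -0.026, 0.188, -0.06, 0, 0, 0, 1, -0.026, 0.188, -0.115, 0, 0, 0, 1, -0.026, 0.188, -0.115, 0, 0, 0, 1, -0.026, 0.188, -0.115, 0, 0, 0, 1]}}

```text
time_s: 25.6
ee_pos: [0.5789, -0.0049, 0.2709]
eef_rot: [0.723, 0.691, -0.001, -0.002]
ft_force: [0.6, -0.7, 0.5]
grip_width: -0.0002
finger_force: 0.0
```

{"name": "arm_command", "arguments": {"plan": [0.002, 0.02, 0, 0, 0, 0, 1, 0.003, 0.04, 0, 0, 0, 0, 1, 0.004, 0.06, 0, 0, 0, 0, 1, 0.005, 0.08, 0, 0, 0, 0, 1, 0.006, 0.1, 0, 0, 0, 0, 1, 0.006, 0.115, 0, 0, 0, 0, 1, 0.006, 0.12, 0, 0, 0, 0, 1, 0.006, 0.12, 0, 0, 0, 0, 1]}}

```text
time_s: 26.4
ee_pos: [0.5842, 0.0864, 0.2721]
eef_rot: [0.722, 0.692, -0.0, -0.0]
ft_force: [0.4, -0.0, -0.5]
grip_width: -0.0003
finger_force: 0.0
```

{"name": "arm_command", "arguments": {"plan": [0, 0.004, 0, 0, 0, 0, 1, 0, 0.007, 0, 0, 0, 0, 1, 0, 0.007, 0, 0, 0, 0, 1]}}

```text
time_s: 26.7
ee_pos: [0.5844, 0.0904, 0.2723]
eef_rot: [0.723, 0.691, -0.0, 0.0]
ft_force: [-0.5, -1.2, -0.7]
grip_width: 0.0001
finger_force: 0.4
```

```bash
cat > ball.py <<'E'
from h import *
o=observe(); print(o['ee_pos'],o['ft_force'])
for n in('top','scene'):
    f=grab_frame(n); P=cloud(f); H=hsv(f)
    m=((H[...,0]<6)|(H[...,0]>174))&(H[...,1]>150)&(P[...,2]>.25)&(P[...,2]<.31)&(abs(P[...,0]-.583)<.05)&(abs(P[...,1]-.076)<.08)
    if m.any(): print(n,m.sum(),P[m].mean(0),P[m].min(0),P[m].max(0))
E
python3 ball.py
```

```text
[0.58439945 0.09035213 0.27232291] [-0.53378709 -1.16134553 -0.6916264 ]
top 19 [0.5752699  0.1180106  0.28913134] [0.57186257 0.11166142 0.28223657] [0.58060648 0.12345059 0.29415607]
```

{"name": "arm_command", "arguments": {"plan": [0, 0.003, 0, 0, 0, 0, 1, 0, 0.006, 0, 0, 0, 0, 1, 0, 0.006, 0, 0, 0, 0, 1]}}

```text
time_s: 27.1
ee_pos: [0.5844, 0.091, 0.2723]
eef_rot: [0.723, 0.691, -0.003, 0.002]
ft_force: [-0.7, -15.6, -0.2]
grip_width: -0.0001
finger_force: 7.4
```

{"name": "arm_command", "arguments": {"plan": [0, -0.04, 0, 0, 0, 0, 1, 0, -0.05, 0.06, 0, 0, 0, 1, 0, -0.05, 0.117, 0, 0, 0, 1, 0, -0.05, 0.117, 0, 0, 0, 0, 0.016, -0.54, 0.117, 0, 0, -0.999, 0, 0.016, -0.54, 0.117, 0, 0, -0.999, 0, 0.016, -0.54, 0.117, 0, 0, -0.999, 0, 0.016, -0.54, 0.117, 0, 0, -0.999, 0, 0.016, -0.54, 0.117, 0, 0, -0.999, 0, 0.016, -0.54, 0.117, 0, 0, -0.999, 0, 0.016, -0.54, 0.117, 0, 0, -0.999, 0, 0.016, -0.54, 0.117, 0, 0, -0.999, 0]}}

```text
time_s: 28.3
ee_pos: [0.5955, -0.3143, 0.359]
eef_rot: [0.933, 0.361, -0.0, 0.0]
ft_force: [-0.1, 0.4, -0.2]
grip_width: 0.0853
finger_force: 0.0
```

```bash
python3 ball.py
```

```text
[ 0.59547865 -0.31434955  0.35904875] [-0.07831068  0.39748303 -0.23940945]
top 110 [0.58198224 0.1127715  0.29174431] [0.5715075  0.10183712 0.28282482] [0.59322879 0.12351117 0.29785986]
scene 72 [0.58448405 0.10898064 0.28988201] [0.57342774 0.10083378 0.28021584] [0.59394178 0.12138818 0.29742975]
```

{"name": "arm_command", "arguments": {"plan": [0.002, 0.006, -0.03, 0, 0, -0.994, 0, 0.002, 0.006, -0.06, 0, 0, -0.994, 0, 0.002, 0.006, -0.09, 0, 0, -0.994, 0, 0.002, 0.006, -0.12, 0, 0, -0.994, 0, 0.002, 0.006, -0.15, 0, 0, -0.994, 0, 0.002, 0.006, -0.2, 0, 0, -0.994, 0, 0.002, 0.006, -0.25, 0, 0, -0.994, 0, 0.002, 0.006, -0.25, 0, 0, -0.994, 0]}}

```text
time_s: 29.2
ee_pos: [0.5949, -0.3009, 0.166]
eef_rot: [1.0, -0.018, -0.005, -0.003]
ft_force: [-1.0, 1.0, -0.8]
grip_width: 0.0853
finger_force: 0.0
```

{"name": "arm_command", "arguments": {"plan": [0, 0, 0, 0, 0, 0, 0, 0, 0, -0.05, 0, 0, 0, 0, 0, 0, -0.09, 0, 0, 0, 0, 0, 0, -0.122, 0, 0, 0, 0, 0, 0, -0.122, 0, 0, 0, 0, 0, 0, -0.122, 0, 0, 0, 0]}}

```text
time_s: 29.8
ee_pos: [0.5994, -0.3058, 0.084]
eef_rot: [1.0, -0.019, 0.001, 0.001]
ft_force: [0.4, -0.7, -0.1]
grip_width: 0.0852
finger_force: 0.0
```

{"name": "arm_command", "arguments": {"plan": [-0.003, -0.006, -0.008, 0, 0, -0.004, 0, -0.003, -0.006, -0.008, 0, 0, -0.004, 0, -0.003, -0.006, -0.008, 0, 0, -0.004, 0.9, -0.003, -0.006, -0.008, 0, 0, -0.004, 0.9, -0.003, -0.006, -0.008, 0, 0, -0.004, 0.9, -0.003, -0.006, -0.008, 0, 0, -0.004, 0.9, -0.003, -0.006, -0.008, 0, 0, -0.004, 0.9, -0.003, -0.006, -0.008, 0, 0, -0.004, 0.9], "grip_force": 60}}

```text
time_s: 30.6
ee_pos: [0.5957, -0.3098, 0.0754]
eef_rot: [1.0, -0.021, 0.0, 0.0]
ft_force: [-0.9, 0.6, 1.2]
grip_width: 0.0174
finger_force: 60.5
```

{"name": "arm_command", "arguments": {"plan": [0.001, 0.02, 0, 0, 0, 0, 0.9, 0.002, 0.04, 0, 0, 0, 0, 0.9, 0.003, 0.06, 0, 0, 0, 0, 0.9, 0.003, 0.08, 0, 0, 0, 0, 0.9, 0.004, 0.1, 0, 0, 0, 0, 0.9, 0.005, 0.12, 0, 0, 0, 0, 0.9, 0.006, 0.14, 0, 0, 0, 0, 0.9, 0.007, 0.16, 0, 0, 0, 0, 0.9, 0.008, 0.18, 0, 0, 0, 0, 0.9, 0.008, 0.2, 0, 0, 0, 0, 0.9, 0.009, 0.22, 0, 0, 0, 0, 0.9, 0.01, 0.24, 0, 0, 0, 0, 0.9]}}

```text
time_s: 31.8
ee_pos: [0.6031, -0.1311, 0.0754]
eef_rot: [1.0, -0.021, 0.0, 0.001]
ft_force: [-1.9, -8.0, 0.9]
grip_width: 0.0169
finger_force: 62.1
```

{"name": "arm_command", "arguments": {"plan": [0.001, 0.015, 0, 0, 0, 0, 0.9, 0.001, 0.03, 0, 0, 0, 0, 0.9, 0.002, 0.04, 0, 0, 0, 0, 0.9, 0.002, 0.048, 0, 0, 0, 0, 0.9, 0.002, 0.053, 0, 0, 0, 0, 0.9, 0.002, 0.053, 0, 0, 0, 0, 0.9]}}

```text
time_s: 32.4
ee_pos: [0.6048, -0.0901, 0.0754]
eef_rot: [1.0, -0.021, 0.0, 0.0]
ft_force: [-0.6, -3.5, 0.8]
grip_width: 0.0171
finger_force: 62.3
```

{"name": "arm_command", "arguments": {"plan": [0, 0.003, 0, 0, 0, 0, 0.9, 0, 0.006, 0, 0, 0, 0, 0.9, 0, 0.006, 0, 0, 0, 0, 0.9]}}

```text
time_s: 32.7
ee_pos: [0.6048, -0.0901, 0.0754]
eef_rot: [1.0, -0.021, 0.0, 0.003]
ft_force: [-0.7, -19.6, -1.9]
grip_width: 0.0168
finger_force: 61.8
```

```bash
python3 ball.py; python3 - <<'E'
from h import *
f=grab_frame('scene'); cv2.imwrite('pics/s10.png',f['img'][150:400,150:500,::-1].repeat(2,0).repeat(2,1))
E
```

```text
[ 0.60477198 -0.09010984  0.07542062] [ -0.66219332 -19.55134337  -1.94366293]
top 113 [0.58209478 0.11278356 0.29181939] [0.57175641 0.10186762 0.28287294] [0.59290248 0.12352722 0.29879458]
scene 72 [0.58459546 0.108834   0.29007061] [0.57246145 0.10051852 0.28031567] [0.5948762  0.1200569  0.29594013]
```

View pics/s10.png

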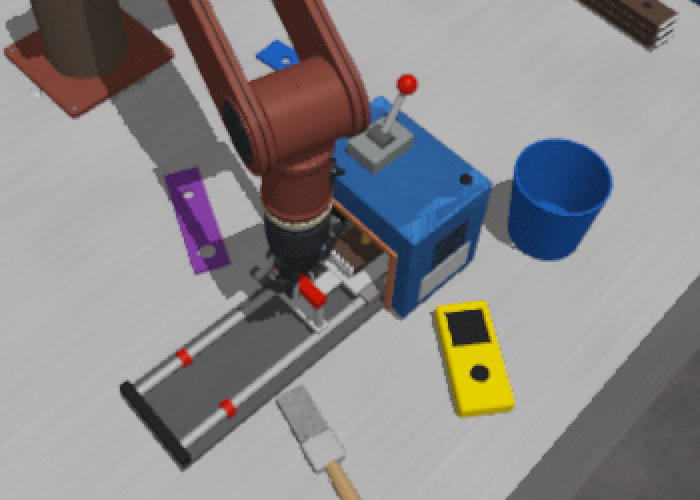

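Carriage fully in (the stop gives 20 N), coil on, blades visible in the tunnel. Now I draw it out at about 5 cm/s.

{"name": "arm_command", "arguments": {"plan": [0, -0.007, 0, 0, 0, 0, 0.9, -0.001, -0.014, 0, 0, 0, 0, 0.9, -0.001, -0.021, 0, 0, 0, 0, 0.9, -0.001, -0.028, 0, 0, 0, 0, 0.9, -0.001, -0.035, 0, 0, 0, 0, 0.9, -0.002, -0.042, 0, 0, 0, 0, 0.9, -0.002, -0.049, 0, 0, 0, 0, 0.9, -0.002, -0.056, 0, 0, 0, 0, 0.9, -0.003, -0.063, 0, 0, 0, 0, 0.9, -0.003, -0.07, 0, 0, 0, 0, 0.9, -0.003, -0.077, 0, 0, 0, 0, 0.9, -0.003, -0.084, 0, 0, 0, 0, 0.9]}}

```text
time_s: 34.05
ee_pos: [0.6024, -0.1464, 0.0754]
eef_rot: [1.0, -0.02, -0.0, -0.002]
ft_force: [-2.4, 6.1, 4.2]
grip_width: 0.017
finger_force: 62.8
```

{"name": "arm_command", "arguments": {"plan": [0, -0.007, 0, 0, 0, 0, 0.9, -0.001, -0.014, 0, 0, 0, 0, 0.9, -0.001, -0.021, 0, 0, 0, 0, 0.9, -0.001, -0.028, 0, 0, 0, 0, 0.9, -0.001, -0.035, 0, 0, 0, 0, 0.9, -0.002, -0.042, 0, 0, 0, 0, 0.9, -0.002, -0.049, 0, 0, 0, 0, 0.9, -0.002, -0.056, 0, 0, 0, 0, 0.9, -0.003, -0.063, 0, 0, 0, 0, 0.9, -0.003, -0.07, 0, 0, 0, 0, 0.9, -0.003, -0.077, 0, 0, 0, 0, 0.9, -0.003, -0.084, 0, 0, 0, 0, 0.9]}}

```text
time_s: 35.25
ee_pos: [0.5998, -0.2094, 0.0754]
eef_rot: [1.0, -0.02, -0.001, -0.002]
ft_force: [-5.3, 6.0, 6.8]
grip_width: 0.0171
finger_force: 63.1
```

{"name": "arm_command", "arguments": {"plan": [0, -0.007, 0, 0, 0, 0, 0.9, -0.001, -0.014, 0, 0, 0, 0, 0.9, -0.001, -0.021, 0, 0, 0, 0, 0.9, -0.001, -0.028, 0, 0, 0, 0, 0.9, -0.001, -0.035, 0, 0, 0, 0, 0.9, -0.002, -0.042, 0, 0, 0, 0, 0.9, -0.002, -0.049, 0, 0, 0, 0, 0.9, -0.002, -0.056, 0, 0, 0, 0, 0.9, -0.003, -0.063, 0, 0, 0, 0, 0.9, -0.003, -0.07, 0, 0, 0, 0, 0.9, -0.003, -0.077, 0, 0, 0, 0, 0.9, -0.003, -0.084, 0, 0, 0, 0, 0.9]}}

```text
time_s: 36.45
ee_pos: [0.5972, -0.2725, 0.0754]
eef_rot: [1.0, -0.02, -0.001, -0.002]
ft_force: [-6.5, 5.6, 8.5]
grip_width: 0.0171
finger_force: 63.3
```

{"name": "arm_command", "arguments": {"plan": [0, -0.007, 0, 0, 0, 0, 0.9, 0, -0.014, 0, 0, 0, 0, 0.9, -0.001, -0.021, 0, 0, 0, 0, 0.9, -0.001, -0.028, 0, 0, 0, 0, 0.9, -0.001, -0.035, 0, 0, 0, 0, 0.9, -0.001, -0.042, 0, 0, 0, 0, 0.9, -0.001, -0.048, 0, 0, 0, 0, 0.9, -0.001, -0.053, 0, 0, 0, 0, 0.9, -0.001, -0.053, 0, 0, 0, 0, 0.9]}}

```text
time_s: 37.35
ee_pos: [0.5956, -0.3099, 0.0754]
eef_rot: [1.0, -0.02, -0.003, -0.004]
ft_force: [-11.4, 13.5, 12.8]
grip_width: 0.0173
finger_force: 64.4
```

{"name": "arm_command", "arguments": {"plan": [0, 0, 0, 0, 0, 0, 0, 0, 0, 0, 0, 0, 0, 0, 0, 0, 0, 0, 0, 0, 0, 0, 0, 0, 0, 0, 0, 0, 0, 0, 0.05, 0, 0, 0, 0, 0, 0, 0.39, 0, 0, 0, 0, 0, 0, 0.39, 0, 0, 0, 1, 0, 0, 0.39, 0, 0, 0, 1, 0, 0, 0.39, 0, 0, 0, 1, 0, 0, 0.39, 0, 0, 0, 1, 0, 0, 0.39, 0, 0, 0, 1, 0, 0, 0.39, 0, 0, 0, 1]}}

```text
time_s: 38.55
ee_pos: [0.5979, -0.3149, 0.3708]
eef_rot: [1.0, -0.021, 0.002, 0.001]
ft_force: [-0.9, 0.2, -0.4]
grip_width: 0.0004
finger_force: 0.0
```

```bash
python3 - <<'E'
from pins import *
o=observe(); print(o['ee_pos'])
pins(grab_frame('top'))
E
```

```text
[ 0.5979364  -0.3149312   0.37077471]
pin 82 [358.3 218.3] top [ 0.6052 -0.0855  0.1035] 0.1075
pin 31 [400.5 220.8] top [ 0.6023 -0.1897  0.0969] 0.0995
grip [ 0.5948 -0.308   0.1055] 281
```

The carriage is at its loading stop, by the same reading as before. Now the switch off.

{"name": "arm_command", "arguments": {"plan": [-0.02, 0.63, 0, 0, 0, 0, 1, -0.02, 0.63, 0, 0, 0, 0, 1, -0.02, 0.63, 0, 0, 0, 0, 1, -0.02, 0.63, 0, 0, 0, 0, 1, -0.02, 0.63, 0, 0, 0, 0, 1, -0.02, 0.63, 0, 0, 0, 0, 1, -0.02, 0.63, 0, 0, 0, 0, 1, -0.02, 0.63, 0, 0, 0, 0, 1, -0.02, 0.63, 0, 0, 0, 0, 1, -0.02, 0.63, 0, 0, 0, 0, 1, -0.02, 0.63, 0, 0, 0, 0, 1, -0.02, 0.63, 0, 0, 0, 0, 1]}}

```text
time_s: 39.8
ee_pos: [0.5813, 0.1583, 0.365]
eef_rot: [1.0, -0.02, -0.002, 0.001]
ft_force: [0.5, -0.8, -0.2]
grip_width: -0.0003
finger_force: 0.0
```

{"name": "arm_command", "arguments": {"plan": [0, 0, 0, 0, 0, 0, 1, 0, 0, -0.06, 0, 0, 0, 1, 0, 0, -0.13, 0, 0, 0, 1, 0, 0, -0.13, 0, 0, 0, 1, 0, 0, -0.13, 0, 0, 0, 1]}}

```text
time_s: 40.3
ee_pos: [0.5816, 0.1569, 0.2694]
eef_rot: [1.0, -0.022, -0.002, 0.0]
ft_force: [0.1, 0.6, 0.3]
grip_width: -0.0004
finger_force: 0.0
```

{"name": "arm_command", "arguments": {"plan": [0, -0.02, 0, 0, 0, 0, 1, 0, -0.04, 0, 0, 0, 0, 1, 0, -0.06, 0, 0, 0, 0, 1, 0, -0.08, 0, 0, 0, 0, 1, 0, -0.1, 0, 0, 0, 0, 1, 0, -0.112, 0, 0, 0, 0, 1, 0, -0.117, 0, 0, 0, 0, 1, 0, -0.12, 0, 0, 0, 0, 1]}}

```text
time_s: 41.1
ee_pos: [0.5819, 0.0678, 0.2698]
eef_rot: [1.0, -0.021, -0.0, -0.0]
ft_force: [0.5, 0.3, -0.9]
grip_width: -0.0
finger_force: 0.4
```

{"name": "arm_command", "arguments": {"plan": [0, -0.003, 0, 0, 0, 0, 1, 0, -0.006, 0, 0, 0, 0, 1, 0, -0.006, 0, 0, 0, 0, 1]}}

```text
time_s: 41.4
ee_pos: [0.5821, 0.0641, 0.2701]
eef_rot: [1.0, -0.02, -0.0, -0.0]
ft_force: [0.2, 0.1, -0.6]
grip_width: -0.0002
finger_force: 0.4
```

{"name": "arm_command", "arguments": {"plan": [0, -0.003, 0, 0, 0, 0, 1, 0, -0.006, 0, 0, 0, 0, 1, 0, -0.006, 0, 0, 0, 0, 1]}}

```text
time_s: 41.7
ee_pos: [0.582, 0.0633, 0.2701]
eef_rot: [1.0, -0.02, -0.0, -0.004]
ft_force: [0.5, 13.1, -0.2]
grip_width: -0.0002
finger_force: 7.0
```

```bash
python3 ball.py
```

```text
[0.58202321 0.06326971 0.27009373] [ 0.47405126 13.10278265 -0.16368755]
top 33 [0.57326899 0.03546452 0.28983037] [0.57001535 0.02634682 0.28488523] [0.57809361 0.04424836 0.29594372]
scene 84 [0.5813661  0.0331769  0.29003004] [0.56894505 0.02349257 0.2803819 ] [0.59092518 0.05042895 0.29687265]
```

Off stop reached. Back off, rise clear, and take the last look.

{"name": "arm_command", "arguments": {"plan": [0, 0.05, 0, 0, 0, 0, 1, 0, 0.05, 0.07, 0, 0, 0, 1, 0, 0.05, 0.13, 0, 0, 0, 1, 0, 0.35, 0.13, 0, 0, 0, 1, 0, 0.35, 0.13, 0, 0, 0, 1, 0, 0.35, 0.13, 0, 0, 0, 1, 0, 0.35, 0.13, 0, 0, 0, 1, 0, 0.35, 0.13, 0, 0, 0, 1, 0, 0.35, 0.13, 0, 0, 0, 1, 0, 0.35, 0.13, 0, 0, 0, 1]}}

```text
time_s: 42.8
ee_pos: [0.582, 0.3219, 0.3674]
eef_rot: [1.0, -0.02, -0.0, 0.001]
ft_force: [-0.5, -1.0, 0.5]
grip_width: 0.0003
finger_force: 0.0
```

```bash
python3 ball.py; python3 - <<'E'
from pins import *
f=grab_frame('top'); pins(f); P=cloud(f)
H=hsv(f); m=((H[...,0]<14)|(H[...,0]>170))&(H[...,1]>35)&(H[...,2]<130)&(abs(P[...,0]-.603)<.05)&(abs(P[...,1]+.145)<.11)&(P[...,2]>.03)&(P[...,2]<.09)
print('stack z',np.percentile(P[m][:,2],[5,50,95]),P[m].mean(0))
cv2.imwrite('pics/end.png',f['img'][:,:,::-1])
E
```

```text
[0.58203232 0.32192992 0.36744918] [-0.45974302 -0.97170681  0.53298263]
top 107 [0.57907478 0.03710605 0.29240663] [0.56960456 0.02636509 0.28325847] [0.58974199 0.04827019 0.29767426]
scene 79 [0.58118914 0.03278139 0.29036322] [0.56675187 0.02459536 0.28155   ] [0.59158138 0.04485713 0.29762266]
pin 82 [358.2 218.3] top [ 0.6053 -0.086   0.1031] 0.1075
pin 31 [400.5 220.7] top [ 0.6014 -0.1894  0.0951] 0.0984
grip [ 0.5949 -0.308   0.1056] 282
stack z [0.0631709  0.06865906 0.07204489] [ 0.59922432 -0.14808632  0.06822165]
```

View pics/end.png

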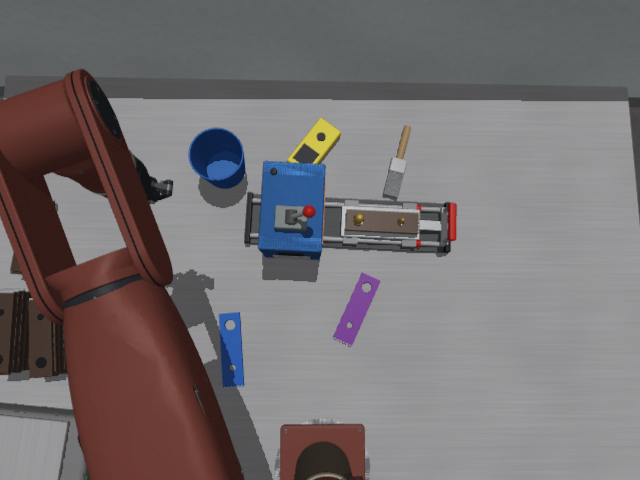

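The stack top is at 68 mm, which is 52 mm plus two blades lying flat. The carriage is at its stop, the ball is back where it started (off), and the pail, meter and brush haven't moved.

```bash
python3 -c "
from bench import *
print(finish_job())"
```

```text
the job is handed in; nothing more can be done
None
```

I demagnetised both loose blades (only two were there) and handed the job in: both lie flat on the pins, the carriage is at its loading stop after a draw of about 5 cm/s with the coil on, and the coil is now off.

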